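Isolate the bench, weigh two solenoids by hand and hold up the heavier

TASK

Turn the red isolator handle to off before touching the parts; then lift the two look-alike starter solenoids clear of the aluminium test plate in turn to feel their weight, standing each back upright on the plate, without dropping it, before lifting the other. The heavier one still has its iron plunger: finish while still holding it, upright and still, over the middle of the round green mat with its underside about 120 mm above the mat, the lighter one standing upright on the plate and the handle still off. Never tip a solenoid over, and leave the control unit, drink can and bit box where they are.

Things in the scene. Friction and masses are not known exactly. Their poses are not given: they have to be found in the camera images.
- isolator (a joint): the red isolator handle on the yellow box: 1.05 rad = on (it starts at or within 0.13 rad of it), 0 = off. The value grows clockwise seen from above, so turn the handle up to 60 degrees (1.05 rad) anticlockwise, to its stop, to switch off. It is stiff (about 0.1 N m), stays where it is left, and has a hard stop at each end; off means turned to within about 5 degrees of that stop
- isolator_grip (a point): grip point of the red handle bar, on its vertical turning axis, 82 mm above the work surface; it turns with the handle. Its x axis runs along the bar (64 mm long, 14 mm wide, so grip across its y axis), z up; the bar stands from 58 to 92 mm above the work surface, on a red disc 52 mm in diameter whose top is at 58 mm. The white mark on the bar's top lies at its +x end
- isolator_base: fixed yellow box of the isolator, 90 x 90 x 50 mm; origin at the centre of its underside. At off the bar lies along this body's x axis, its white mark over the black mark on the box; at on over the white mark
- test_plate: fixed aluminium plate, 130 mm (its x) by 240 mm (its y) by 10 mm thick, lying on the bench; origin at the centre of its underside, its top is 10 mm above the work surface
- solenoid_1_centre (a point): one of two outwardly identical starter solenoids, standing upright on the test plate: a steel can 50 mm in diameter and 48 mm high, a black cap 50 mm in diameter and 10 mm high on it, then two copper studs 8 mm high; 66 mm high in all. This point is on its axis, 33 mm above its underside; z points up its axis. One of the two solenoids (either one, it changes) holds a loose iron plunger and weighs 0.43 to 0.6 kg in all; the other, with a plastic plug, weighs 0.17 to 0.26 kg
- solenoid_2_centre (a point): one of two outwardly identical starter solenoids, standing upright on the test plate: a steel can 50 mm in diameter and 48 mm high, a black cap 50 mm in diameter and 10 mm high on it, then two copper studs 8 mm high; 66 mm high in all. This point is on its axis, 33 mm above its underside; z points up its axis. One of the two solenoids (either one, it changes) holds a loose iron plunger and weighs 0.43 to 0.6 kg in all; the other, with a plastic plug, weighs 0.17 to 0.26 kg
- solenoid_1: the first solenoid again: origin at the centre of its underside, z up its axis
- solenoid_2: the second solenoid again: origin at the centre of its underside, z up its axis
- mat_centre (a point): centre of the top of the fixed round green mat, 120 mm in diameter and 4 mm thick, on the bench; a white spot marks its middle
- control_unit: bystander: finned aluminium engine control unit with a black connector, about 145 x 180 x 34 mm, origin at its underside's centre
- drink_can: bystander: dark drink can, 66 mm in diameter, 115 mm high, origin at its underside's centre
- bit_box: bystander: open red box of steel bits, 70 x 110 x 39 mm, origin at its underside's centre
Not all that is in view belongs to the job. Of the things shaped like the part that bears mat_centre, the green one is meant.

How it is judged (in metres and radians):
On the way, in this order (a step that is already met when the one before it is completed fails the run):
1. the isolator handle is turned to off (value of joint isolator below 0.12 rad), for 0.2 s.
2. the lighter solenoid is lifted clear of the plate by the fingers, the heavier standing on the plate (((height (world z) of solenoid_2_centre above 0.068 m and contact force between the fingers and solenoid_2 above 1 N and contact force between solenoid_2 and test_plate below 0.1 N and contact force between solenoid_1 and test_plate above 3.3 N) or (height (world z) of solenoid_1_centre above 0.068 m and contact force between the fingers and solenoid_1 above 1 N and contact force between solenoid_1 and test_plate below 0.1 N and contact force between solenoid_2 and test_plate above 3.3 N))), for 0.2 s.
3. the lighter solenoid stands back on the plate, upright and released (((contact force between solenoid_2 and test_plate between 0.8 and 3.3 N and height (world z) of solenoid_2_centre below 0.05 m and angle between solenoid_2_centre's own z axis and vertical below 0.1 rad and contact force between the fingers and solenoid_2 below 0.1 N and contact force between solenoid_1 and test_plate above 3.3 N) or (contact force between solenoid_1 and test_plate between 0.8 and 3.3 N and height (world z) of solenoid_1_centre below 0.05 m and angle between solenoid_1_centre's own z axis and vertical below 0.1 rad and contact force between the fingers and solenoid_1 below 0.1 N and contact force between solenoid_2 and test_plate above 3.3 N))), for 0.2 s.
4. the heavier solenoid is lifted clear of the plate by the fingers, the lighter standing on the plate (((height (world z) of solenoid_1_centre above 0.068 m and contact force between the fingers and solenoid_1 above 1 N and contact force between solenoid_1 and test_plate below 0.1 N and contact force between solenoid_2 and test_plate between 0.8 and 3.3 N) or (height (world z) of solenoid_2_centre above 0.068 m and contact force between the fingers and solenoid_2 above 1 N and contact force between solenoid_2 and test_plate below 0.1 N and contact force between solenoid_1 and test_plate between 0.8 and 3.3 N))), for 0.2 s.
At the end, for the whole second after the job is handed in: The handle is at off (within 0.12 rad); the heavier solenoid is held in the fingers, still, upright within 15 degrees, its axis within 35 mm of the mat's centre and its underside at least 80 mm above the mat; the lighter one stands upright, released and at rest on the test plate (value of joint isolator below 0.12 rad and ((height (world z) of solenoid_1_centre above 0.117 m and contact force between the fingers and solenoid_1 above 1 N and contact force between solenoid_1 and test_plate below 0.1 N and horizontal distance between solenoid_1_centre and mat_centre below 0.035 m and angle between solenoid_1_centre's own z axis and vertical below 0.26 rad and linear speed of solenoid_1 below 0.05 m/s and contact force between solenoid_2 and test_plate between 0.8 and 3.3 N and angle between solenoid_2_centre's own z axis and vertical below 0.1 rad and linear speed of solenoid_2 below 0.03 m/s and contact force between the fingers and solenoid_2 below 0.1 N) or (height (world z) of solenoid_2_centre above 0.117 m and contact force between the fingers and solenoid_2 above 1 N and contact force between solenoid_2 and test_plate below 0.1 N and horizontal distance between solenoid_2_centre and mat_centre below 0.035 m and angle between solenoid_2_centre's own z axis and vertical below 0.26 rad and linear speed of solenoid_2 below 0.05 m/s and contact force between solenoid_1 and test_plate between 0.8 and 3.3 N and angle between solenoid_1_centre's own z axis and vertical below 0.1 rad and linear speed of solenoid_1 below 0.03 m/s and contact force between the fingers and solenoid_1 below 0.1 N))); the arm keeps its last pose, push and grip.
It fails at once if the control unit, the drink can or the bit box is pushed more than 30 mm (distance of any of control_unit, drink_can, bit_box from where it was at the start of the episode above 0.03 m).
It fails at once if a solenoid is tipped over (angle between any of solenoid_1_centre, solenoid_2_centre's own z axis and vertical above 0.7 rad).
It fails at once if a solenoid is dropped (falls freely by more than about 15 mm) ((contact force between the fingers and solenoid_1 below 0.05 N and linear speed of solenoid_1 above 0.55 m/s) or (contact force between the fingers and solenoid_2 below 0.05 N and linear speed of solenoid_2 above 0.55 m/s)).
It fails at once if a solenoid is lifted while the isolator is still on (value of joint isolator above 0.5 rad and height (world z) of any of solenoid_1_centre, solenoid_2_centre above 0.06 m).
It also fails if it takes over 72 s, if anything falls off the work surface, if the arm or the gripper's body presses on something with over 40 N, if the wrist force passes 120 N, or if a joint passes its speed limit or range.

ROBOT

A 6-joint arm with a two-finger parallel gripper is mounted at the origin on the work surface. World frame = base frame: x ahead of the robot, y to its left, z up, the work surface at z = 0. Lengths are in mm, angles in rad, forces in N, time in s.
With the tool pointing down it reaches from about 275 to 1000 mm from the base axis. Payload 8.4 kg.
Tool frame: the origin (TCP) lies midway between the tips of the shut fingers; the grasp point (between the pads) lies 19 mm behind it (env.grip_point_offset is the distance from the TCP to the grasp point, in mm); z points along the fingers, y is the line along which they close (so a half turn about z gives the same grasp; the last joint's range is limited). The gripper opens to 85 mm and grips with 20 to 120 N. Pads are 22 mm wide; open, the fingers measure 114 mm over their backs; the gripper's body (76 mm by 85 mm) begins 54 mm behind the grasp point. The pads swing forward as they close: fully open they stand 13 mm farther back than shut.
Start: joints at [-1.32, 0.353, 1.633, -0, 1.155, -0.002], TCP at [156.321, -605.138, 231.281] pointing down, gripper open.
Joint ranges: [-2.63, 2.63], [-0.92, 2.1], [0.06, 2.66], [-1.3, 4.44], [0, 2.69], [-3.02, 3.02]. Speed limits (rad/s): [2.22, 2.22, 2.79, 3.14, 3.14, 3.14].

INTERFACE

Orientations are given as a 3x3 rotation matrix whose columns are the frame's x, y, z axes.
In Python, from station import readout, imaging, env, look_for, trace, spot_point gives the robot as it stands.
- The arm moves only by the tool play_rows, never from a script. Its argument "deltas" is a list of rows, each an object with "hand": the gripper's target within -1 to 1 (fully open at 1, half-way at 0, shut at -1); "xyz": the shift along the world's x, y, z in units of 0.15 m (1.0 is 0.15 m), a list of three; "roll": the turn about the world's z in units of 90 degrees (1.0 is 90 degrees). A call has 1 to 20 rows; each row is the pose to reach, as a shift and turn from the pose commanded when the call began; what a row does not reach only later rows make up. A row lasts 1/8 s, in which the tool goes at most 62.5 mm and 10.7 degrees, less where a joint would pass 70% of its speed; a pose out of reach is approached as far as the arm can. A call with a number of a shift or a turn outside -1 to 1 is refused whole. A call with a gripper value outside its range is refused whole. The fingers move at their own pace and stop on an object; "squeeze" is the grip in N (left out, the last holds). Time passes only in rows, so rows that repeat a pose let the fingers close. It gives the time, the measured TCP pose, the force, the opening and the grip force at its end, in the units of the state.
- readout.state(): the state, without advancing time (a new reading comes with each control period).
- imaging.capture(name): name is "scene" or "top" or "wrist"; returns (picture, depth): 384x512x3 uint8, red, green, blue; 384x512 float32, mm along the optical axis (not along the pixel's ray), 0 where there is no reading.
- imaging.camera_info(name): a dict with "K" (3x3 intrinsics, pixels), "T" (4x4, takes a point from camera to world coordinates). Camera axes: x right, y up, looking along -z (the intrinsics and any distortion apply to the point x, -y, -z); pixel columns grow to the right and rows downward; lengths in mm; the calibration is good to about 2 mm. The wrist camera is an equidistant fisheye: a pixel r from the principal point sees the ray r / f radians off the axis. A picture is of the moment at which its call begins: read the wrist's pose just before it. camera_info takes no time and is no camera call; for the wrist camera it gives the pose at the moment of the call.
- env.hand_in(): hands the job in; it is judged then, once.
Trained networks look in the newest picture that a camera, given by its name, has taken for a name from the list of things; names that differ only in an ending like _2 or _b are one class to them, and where a whole thing is asked for, a point or a joint stands for the part that bears it (a point fixed in the world has none). Each returns a list of dicts, best first, with "conf" (0 to 1); they miss things now and then, are a little off and sometimes report something else, mostly with a low value. They report only what shows in the picture. A call takes as long as a camera call. They do not tell look-alikes from the thing itself.
- look_for(camera, target): "bbox" ([left, top, right, bottom] in pixels, round what is visible of it).
- trace(camera, target): "pixels" (384x512 bool, what is visible of it) and "bbox" ([left, top, right, bottom] in pixels, round what is visible of it).
- spot_point(camera, target): "point" ([column, row] in pixels: a listed point, or the origin of a listed thing).
The state is a dict: "t": time; "joint_pos": joint angles; "joint_vel": joint speeds; "tau": joint torques, N m; "ee_pos": TCP position; "orientation": TCP orientation; "ft_force": force on the tool from outside, world axes, zero at the start; "torque": the same for the moment, N m; "grip_width": finger opening in mm; "gripper_force": force on a finger pad.
Only numpy, scipy, OpenCV 4.12 (cv2) and the standard library are available. Lean on these libraries where they do the work, as an engineer would, in place of code of your own. Each camera call takes 0.05 s, during which the arm holds its last target. There are 200 camera calls.

## Working session

There is one attempt and no reset: what is moved stays moved. The work goes in short steps, Python scripts to look and compute and a tool call to move; the robot and the scene stay as the last step left them, time stands still between calls to the robot, and variables do not carry over. Pictures are saved under pics/ and viewed, at most 10 in all, crops included, and the job is handed in when it is done.

Besides the shell and the picture viewer there is one more tool, called as a command line: name --argument value ..., lists and objects as JSON in quotes. play_rows: Moves the arm, as the interface text tells. Shifts and turns lie within -1 to 1; 1 stands for 0.15 m of shift or 90 degrees of turn. Its arguments: {"type":"object","properties":{"deltas":{"type":"array"},"squeeze":{"type":"number"}},"required":["deltas"]}

```bash
mkdir -p pics
cat > h.py <<'E'
import numpy as np, cv2
from station import readout, imaging, env, look_for, trace, spot_point
def save(n,p): cv2.imwrite('pics/'+n+'.png',p[:,:,::-1])
def world(cam,depth,u,v,info=None,z=None):
    i=info or imaging.camera_info(cam);K=np.array(i['K']);T=np.array(i['T'])
    x=(u-K[0,2])/K[0,0];y=(v-K[1,2])/K[1,1]
    r=np.stack([x,-y,-np.ones_like(x)],-1)
    if z is None: p=r*np.asarray(depth)[...,None]
    else:
        d=r@T[:3,:3].T; return T[:3,3]+d*((z-T[2,3])/d[...,2])[...,None]
    return p@T[:3,:3].T+T[:3,3]
E
python3 - <<'E'
from h import *
for c in ['top','scene']:
    p,d=imaging.capture(c); save(c,p); i=imaging.camera_info(c)
    np.savez(c,p=p,d=d); print(c,i)
    for t in ['isolator_grip','isolator_base','test_plate','solenoid_1_centre','mat_centre','control_unit','drink_can','bit_box']:
        for r in spot_point(c,t)[:4]:
            u,v=np.array(r['point'],float); dd=d[int(np.clip(v,0,383)),int(np.clip(u,0,511))]
            print(t,round(r['conf'],2),np.round([u,v]),np.round(world(c,dd,u,v,i)))
print(readout.state())
E
```

```text
top {'K': array([[384.95351863,   0.        , 259.90611156],
       [  0.        , 384.95351863, 195.01427884],
       [  0.        ,   0.        ,   1.        ]]), 'T': array([[-2.03271628e-02,  9.98307895e-01, -5.44807560e-02,
         5.18335753e+02],
       [-9.99493184e-01, -1.89556118e-02,  2.55746028e-02,
         7.35762600e+01],
       [ 2.44986119e-02,  5.49730034e-02,  9.98187250e-01,
         1.18740547e+03],
       [ 0.00000000e+00,  0.00000000e+00,  0.00000000e+00,
         1.00000000e+00]])}
isolator_grip 0.66 [384. 201.] [ 553. -311.   88.]
isolator_grip 0.49 [287. 227.] [484. -39.  10.]
isolator_base 0.86 [370. 200.] [ 560. -281.   59.]
test_plate 0.91 [283. 223.] [495. -27.  10.]
solenoid_1_centre 0.78 [312. 224.] [ 491. -106.   68.]
mat_centre 0.95 [138. 158.] [705. 416.   7.]
mat_centre 0.93 [165. 212.] [535. 335.   2.]
mat_centre 0.8 [106. 204.] [566. 513.   5.]
mat_centre 0.66 [201. 264.] [376. 225.   3.]
control_unit 0.94 [272. 139.] [752.   2.  22.]
drink_can 0.82 [189. 157.] [688. 244. 103.]
drink_can 0.41 [371. 201.] [ 555. -277.   79.]
bit_box 0.76 [348. 16
[... 1281 characters left out ...]
417e-03]), 'joint_vel': array([-8.51400359e-05, -2.05859225e-03, -3.50152120e-04,  7.39508981e-04,
       -1.61461348e-04,  2.20519114e-04]), 'tau': array([ 1.90792416e-04, -6.05153632e+01, -3.42442417e+01, -1.20382192e-04,
        1.08055621e-03, -3.79289986e-05]), 'ee_pos': array([ 156.31384302, -605.11592785,  231.27501794]), 'orientation': array([[ 9.68218057e-01,  2.50107564e-01,  1.27080040e-05],
       [ 2.50107563e-01, -9.68218055e-01,  6.85276539e-05],
       [ 2.94434035e-05, -6.31713440e-05, -9.99999998e-01]]), 'ft_force': array([ 0.44322404, -0.46995985, -0.20245462]), 'torque': array([ 0.01557575,  0.00811348, -0.04653491]), 'gripper_force': 0.0, 'grip_width': 85.27745592733685}
```

View pics/top.png

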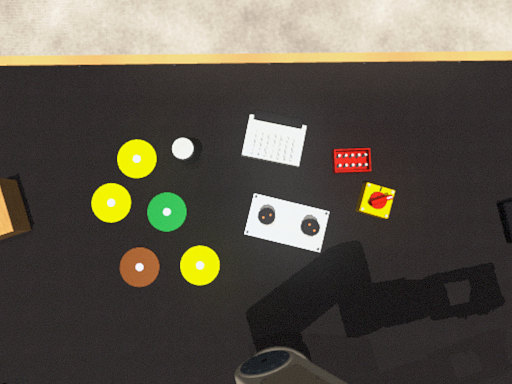

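View pics/scene.png

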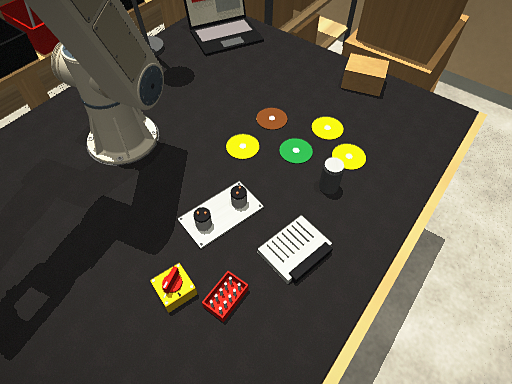

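In the top view, candidates for the mat are green (167,212), yellow (137,158), (111,202), (200,265) and brown (139,267). I choose the green one. The solenoids are at (267,215) and (311,226), and the handle is at (378,200), with the red bit box at (352,160) as its look-alike. Next I'll measure these and crop in on the isolator.

```bash
cat > m.py <<'E'
from h import *
for c,boxes in [('top',dict(iso=(350,410,175,225),sa=(252,285,200,232),sb=(295,328,210,243),mat=(145,190,190,235))),('scene',dict(iso=(145,205,255,320),sa=(225,250,178,212),sb=(188,216,202,236),mat=(278,314,136,164)))]:
    f=np.load(c+'.npz');p,d=f['p'].astype(int),f['d']
    V,U=np.mgrid[:384,:512];W=world(c,d,U.astype(float),V.astype(float))
    R,G,B=p[...,0],p[...,1],p[...,2]
    for k,(a,b,e,g) in boxes.items():
        m=np.zeros(R.shape,bool);m[e:g,a:b]=True;m&=d>0
        if k=='iso':
            for nm,q in [('yellow',m&(R>120)&(G>100)&(B<90)&(W[...,2]>35)&(W[...,2]<62)),('bar',m&(W[...,2]>80)),('redtop',m&(R>120)&(G<70)&(W[...,2]>75))]:
                if q.sum()>4:
                    P=W[q];r=cv2.minAreaRect(P[:,:2].astype(np.float32));print(c,nm,q.sum(),np.round(P.mean(0)),np.round(P[:,2].max()),np.round(r[0]),np.round(r[1]),round(r[2]))
                    ev=np.linalg.eigh(np.cov(P[:,:2].T))[1][:,1];print(' axis deg',np.degrees(np.arctan2(ev[1],ev[0])).round(1))
        elif k=='mat':
            q=m&(G>80)&(R<80); P=W[q];print(c,k,q.sum(),np.round(P.mean(0)),cv2.minEnclosingCircle(P[:,:2].astype(np.float32)))
        else:
            q=m&(W[...,2]>50);P=W[q];print(c,k,q.sum(),np.round(P.mean(0)),np.round(cv2.minEnclosingCircle(P[:,:2].astype(np.float32))[0]),np.round(np.percentile(P[:,2],[10,50,90])))
            q=m&(R>120)&(G<110)&(R-B>50)&(W[...,2]>50);print('  studs',q.sum(),np.round(W[q].tolist()).tolist()[:12])
p=np.load('top.npz')['p']; save('iso',cv2.resize(p[170:240,240:410].astype(np.uint8),(800,330),interpolation=cv2.INTER_CUBIC))
E
python3 m.py
```

```text
top yellow 563 [ 556. -299.   49.] 62.0 [ 558. -304.] [91. 89.] 73
 axis deg -163.1
top bar 112 [ 557. -301.   90.] 97.0 [ 558. -303.] [14. 64.] 17
 axis deg 106.8
top redtop 82 [ 556. -296.   90.] 95.0 [ 557. -302.] [14. 59.] 17
 axis deg 109.6
top sa 229 [517.  29.  67.] [517.  29.] [64. 67. 70.]
  studs 1 [[512.0, 34.0, 69.0]]
top sb 235 [483. -99.  67.] [ 483. -101.] [64. 67. 70.]
  studs 3 [[495.0, -93.0, 68.0], [477.0, -114.0, 66.0], [472.0, -114.0, 66.0]]
top mat 1195 [538. 330.   3.] ((538.0482177734375, 331.0014953613281), 61.8504638671875)
scene yellow 652 [ 565. -309.   49.] 60.0 [ 560. -305.] [89. 91.] 72
 axis deg -143.2
scene bar 157 [ 562. -307.   89.] 95.0 [ 560. -306.] [15. 65.] 17
 axis deg 106.3
scene redtop 92 [ 560. -304.   91.] 95.0 [ 560. -306.] [13. 62.] 17
 axis deg 106.7
scene sa 216 [523.  23.  65.] [520.  26.] [57. 66. 70.]
  studs 2 [[517.0, 34.0, 73.0], [517.0, 24.0, 68.0]]
scene sb 234 [ 488. -106.   65.] [ 485. -103.] [58. 66. 69.]
  studs 3 [[470.0, -102.0, 67.0], [486.0, -89.0, 65.0], [493.0, -99.0, 74.0]]
scene mat 629 [539. 329.   3.] ((534.5841064453125, 331.25164794921875), 64.73760986328125)
```

View pics/iso.png

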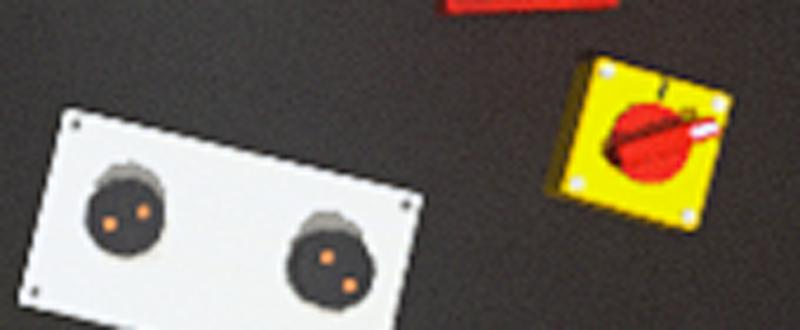

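The crop shows the handle's white mark at (705,130), pointing at about -73° in the world. The black off mark is at (663,90), the solenoids are at (125,215) and (330,265), and the red box stays apart at the top. Moving over the handle.

play_rows --deltas '[{"hand": 1,"xyz": [0.3,0.2,0],"roll": -0.1},{"hand": 1,"xyz": [0.7,0.5,0],"roll": -0.2},{"hand": 1,"xyz": [0.97,0.7,0],"roll": -0.33},{"hand": 1,"xyz": [0.97,0.7,0],"roll": -0.4},{"hand": 1,"xyz": [0.97,0.7,0],"roll": -0.5}]' --squeeze 60

```text
t: 1.52
ee_pos: [302.9, -499.4, 231.4]
orientation: [[0.86, -0.51, 0.0], [-0.51, -0.86, -0.0], [0.0, 0.0, -1.0]]
ft_force: [-0.7, -0.7, 0.2]
grip_width: 85.6
gripper_force: 0.0
```

play_rows --deltas '[{"hand": 1,"xyz": [0.3,0.2,0],"roll": -0.1},{"hand": 1,"xyz": [0.7,0.5,0],"roll": -0.2},{"hand": 1,"xyz": [0.97,0.7,0],"roll": -0.33},{"hand": 1,"xyz": [0.97,0.7,0],"roll": -0.4},{"hand": 1,"xyz": [0.97,0.7,0],"roll": -0.47}]'

```text
t: 2.15
ee_pos: [448.3, -394.2, 231.2]
orientation: [[0.294, -0.956, -0.0], [-0.956, -0.294, 0.0], [-0.0, 0.0, -1.0]]
ft_force: [0.2, -0.2, -0.2]
grip_width: 85.4
gripper_force: 0.0
```

play_rows --deltas '[{"hand": 1,"xyz": [0.4,0.3,-0.1]},{"hand": 1,"xyz": [0.74,0.6,-0.3]},{"hand": 1,"xyz": [0.74,0.6,-0.47]},{"hand": 1,"xyz": [0.74,0.6,-0.47]}]'

```text
invalid input
```

Run:
```python
from h import *
s=readout.state();i=imaging.camera_info('wrist');p,d=imaging.capture('wrist');save('w1',p);np.savez('w1',p=p,d=d)
print(s['t'],s['ee_pos'],s['orientation'].round(3).tolist(),i)
p,d=imaging.capture('top');np.savez('top2',p=p,d=d)
```

```text
2.15 [ 448.26420744 -394.2104421   231.24100704] [[0.294, -0.956, -0.0], [-0.956, -0.294, 0.0], [-0.0, 0.0, -1.0]] {'K': array([[297.31863964,   0.        , 252.64889543],
       [  0.        , 297.31863964, 190.69139539],
       [  0.        ,   0.        ,   1.        ]]), 'T': array([[-9.55875414e-01,  2.83625387e-01,  7.65430140e-02,
         4.66819752e+02],
       [-2.93772348e-01, -9.22835673e-01, -2.49142788e-01,
        -4.57620827e+02],
       [-2.65959810e-05, -2.60635687e-01,  9.65437226e-01,
         3.73958383e+02],
       [ 0.00000000e+00,  0.00000000e+00,  0.00000000e+00,
         1.00000000e+00]])}
```

View pics/w1.png

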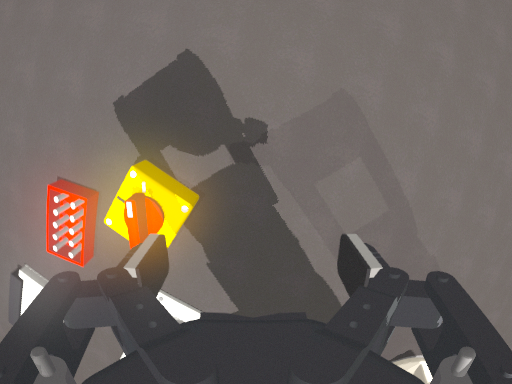

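The wrist view shows the handle at (140,210) with its white mark at (129,208), and the bit box well away at (70,225). The last call left out roll, so I'll repeat it complete.

play_rows --deltas '[{"hand": 1,"xyz": [0.4,0.3,-0.1],"roll": 0},{"hand": 1,"xyz": [0.74,0.6,-0.3],"roll": 0},{"hand": 1,"xyz": [0.74,0.6,-0.5],"roll": 0},{"hand": 1,"xyz": [0.74,0.6,-0.5],"roll": 0}]'

```text
t: 2.75
ee_pos: [557.4, -303.1, 153.2]
orientation: [[0.3, -0.954, -0.005], [-0.954, -0.3, 0.003], [-0.004, 0.004, -1.0]]
ft_force: [-0.4, -0.7, -0.1]
grip_width: 85.4
gripper_force: 0.0
```

play_rows --deltas '[{"hand": 1,"xyz": [0,0,-0.3],"roll": 0},{"hand": 1,"xyz": [0,0,-0.6],"roll": 0},{"hand": 1,"xyz": [0,0,-0.6],"roll": 0},{"hand": -1,"xyz": [0,0,-0.6],"roll": 0},{"hand": -1,"xyz": [0,0,-0.6],"roll": 0},{"hand": -1,"xyz": [0,0,-0.6],"roll": 0},{"hand": -1,"xyz": [0,0,-0.6],"roll": 0},{"hand": -1,"xyz": [0,0,-0.6],"roll": 0},{"hand": -1,"xyz": [0,0,-0.6],"roll": 0},{"hand": -1,"xyz": [0,0,-0.6],"roll": 0}]'

```text
t: 4.0
ee_pos: [558.4, -305.4, 67.4]
orientation: [[0.296, -0.955, 0.0], [-0.955, -0.296, -0.001], [0.001, -0.0, -1.0]]
ft_force: [-3.3, -0.0, 8.1]
grip_width: 13.1
gripper_force: 58.5
```

play_rows --deltas '[{"hand": -1,"xyz": [0,0,0],"roll": 0.1},{"hand": -1,"xyz": [0,0,0],"roll": 0.2},{"hand": -1,"xyz": [0,0,0],"roll": 0.3},{"hand": -1,"xyz": [0,0,0],"roll": 0.4},{"hand": -1,"xyz": [0,0,0],"roll": 0.5},{"hand": -1,"xyz": [0,0,0],"roll": 0.57},{"hand": -1,"xyz": [0,0,0],"roll": 0.62},{"hand": -1,"xyz": [0,0,0],"roll": 0.64},{"hand": -1,"xyz": [0,0,0],"roll": 0.64}]'

```text
t: 5.12
ee_pos: [558.6, -305.2, 67.4]
orientation: [[0.965, -0.264, 0.001], [-0.264, -0.965, 0.0], [0.001, -0.0, -1.0]]
ft_force: [-1.3, 0.9, 8.0]
grip_width: 13.1
gripper_force: 61.6
```

Run:
```python
from h import *
s=readout.state();o=s['orientation'];print(s['torque'],s['ft_force'],np.degrees(np.arctan2(o[1,1],o[0,1])))
```

```text
[ 0.13673008  0.38899197 -0.86999776] [-1.27996174  0.93327886  8.04154025] -105.286622610431
```

The moment of 0.87 N m shows it's on the stop. Release, rise, and head for the near solenoid.

play_rows --deltas '[{"hand": 1,"xyz": [0,0,0],"roll": 0.64},{"hand": 1,"xyz": [0,0,0],"roll": 0},{"hand": 1,"xyz": [0,0,0],"roll": 0},{"hand": 1,"xyz": [0,0,0],"roll": 0},{"hand": 1,"xyz": [0,0,0.35],"roll": 0},{"hand": 1,"xyz": [0,0,0.6],"roll": 0},{"hand": 1,"xyz": [-0.1,0.3,0.6],"roll": 0},{"hand": 1,"xyz": [-0.2,0.6,0.6],"roll": 0},{"hand": 1,"xyz": [-0.2,0.6,0.6],"roll": 0}]'

```text
t: 6.25
ee_pos: [527.0, -212.6, 156.3]
orientation: [[0.966, -0.258, -0.001], [-0.258, -0.966, 0.001], [-0.001, -0.001, -1.0]]
ft_force: [-0.2, -0.8, -0.4]
grip_width: 85.6
gripper_force: 0.0
```

I put a stray 0.64 roll in that first row, so I'll check that the handle is still off, and refine the solenoid position.

```bash
python3 - <<'E'
from h import *
for c in('top','scene'):
    p,d=imaging.capture(c);np.savez(c,p=p,d=d)
E
python3 m.py|grep -A1 -E "bar|redtop|yellow| s[ab]"
```

```text
top yellow 79 [ 592. -279.   49.] 55.0 [ 591. -278.] [22. 40.] 63
 axis deg 149.4
top bar 2237 [ 537. -165.  503.] 589.0 [ 543. -172.] [64. 93.] 83
 axis deg 154.7
top sa 228 [517.  29.  67.] [517.  29.] [64. 67. 70.]
  studs 3 [[527.0, 17.0, 66.0], [518.0, 34.0, 66.0], [512.0, 34.0, 65.0]]
top sb 235 [483. -99.  67.] [ 482. -101.] [63. 67. 70.]
  studs 4 [[495.0, -94.0, 67.0], [495.0, -99.0, 68.0], [477.0, -113.0, 69.0], [472.0, -113.0, 70.0]]
--
scene yellow 672 [ 564. -308.   49.] 58.0 [ 561. -306.] [88. 89.] 72
 axis deg 63.0
scene bar 141 [ 562. -307.   90.] 95.0 [ 560. -306.] [14. 66.] 73
 axis deg 162.2
scene redtop 102 [ 558. -305.   90.] 94.0 [ 559. -305.] [13. 64.] 73
 axis deg 164.2
scene sa 211 [523.  24.  65.] [520.  26.] [58. 66. 69.]
  studs 2 [[517.0, 34.0, 74.0], [516.0, 25.0, 66.0]]
scene sb 380 [ 532. -147.  171.] [ 523. -141.] [ 64. 215. 251.]
  studs 2 [[487.0, -89.0, 67.0], [494.0, -101.0, 77.0]]
```

View pics/iso.png

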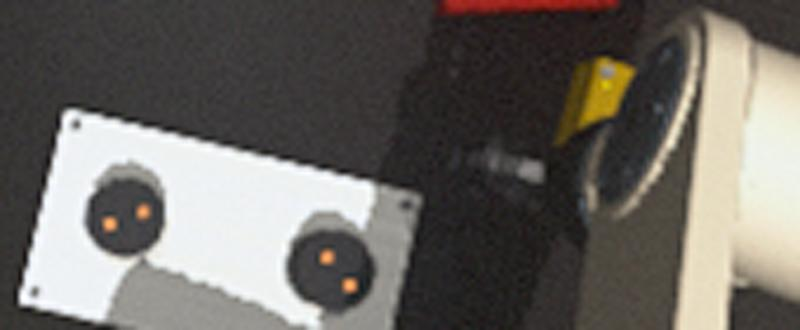

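The scene camera shows the bar at the box's own angle (73° vs 72°), so it's off. The crop shows both solenoids unmoved at (125,215) and (330,265). Going to the near one.

play_rows --deltas '[{"hand": 1,"xyz": [-0.1,0.3,0],"roll": 0},{"hand": 1,"xyz": [-0.3,0.753,0],"roll": 0},{"hand": 1,"xyz": [-0.3,0.753,-0.1],"roll": 0},{"hand": 1,"xyz": [-0.3,0.753,-0.3],"roll": 0},{"hand": 1,"xyz": [-0.3,0.753,-0.55],"roll": 0},{"hand": 1,"xyz": [-0.3,0.753,-0.75],"roll": 0},{"hand": 1,"xyz": [-0.3,0.753,-0.86],"roll": 0},{"hand": 1,"xyz": [-0.3,0.753,-0.86],"roll": 0},{"hand": -1,"xyz": [-0.3,0.753,-0.86],"roll": 0},{"hand": -1,"xyz": [-0.3,0.753,-0.86],"roll": 0},{"hand": -1,"xyz": [-0.3,0.753,-0.86],"roll": 0},{"hand": -1,"xyz": [-0.3,0.753,-0.86],"roll": 0},{"hand": -1,"xyz": [-0.3,0.753,-0.86],"roll": 0},{"hand": -1,"xyz": [-0.3,0.753,-0.86],"roll": 0},{"hand": -1,"xyz": [-0.3,0.753,-0.86],"roll": 0}]' --squeeze 60

```text
t: 8.22
ee_pos: [484.3, -102.3, 28.7]
orientation: [[0.965, -0.262, 0.002], [-0.262, -0.965, -0.0], [0.002, -0.0, -1.0]]
ft_force: [-1.0, -0.5, 8.0]
grip_width: 49.3
gripper_force: 60.8
```

play_rows --deltas '[{"hand": -1,"xyz": [0,0,0.04],"roll": 0},{"hand": -1,"xyz": [0,0,0.1],"roll": 0},{"hand": -1,"xyz": [0,0,0.2],"roll": 0},{"hand": -1,"xyz": [0,0,0.3],"roll": 0},{"hand": -1,"xyz": [0,0,0.34],"roll": 0},{"hand": -1,"xyz": [0,0,0.34],"roll": 0},{"hand": -1,"xyz": [0,0,0.34],"roll": 0},{"hand": -1,"xyz": [0,0,0.34],"roll": 0},{"hand": -1,"xyz": [0,0,0.34],"roll": 0}]'

```text
t: 9.35
ee_pos: [483.1, -102.1, 77.9]
orientation: [[0.965, -0.262, -0.001], [-0.262, -0.965, 0.0], [-0.001, 0.0, -1.0]]
ft_force: [0.4, 0.1, -1.7]
grip_width: 49.3
gripper_force: 62.3
```

Run:
```python
from h import *
s=readout.state();print(s['t'],s['ft_force'],s['torque'])
imaging.capture('wrist');s=readout.state();print(s['ft_force'],s['grip_width'])
```

```text
9.35 [ 0.35087795  0.08507304 -1.68910185] [-0.02946381 -0.05928584  0.0174216 ]
[ 0.01304953  0.09292119 -2.58833586] 49.164876629422594
```

About 2 N, so this is the lighter one. Stand it back, release, and rise.

play_rows --deltas '[{"hand": -1,"xyz": [0,0,-0.1],"roll": 0},{"hand": -1,"xyz": [0,0,-0.2],"roll": 0},{"hand": -1,"xyz": [0,0,-0.28],"roll": 0},{"hand": -1,"xyz": [0,0,-0.31],"roll": 0},{"hand": -1,"xyz": [0,0,-0.325],"roll": 0},{"hand": -1,"xyz": [0,0,-0.332],"roll": 0},{"hand": -1,"xyz": [0,0,-0.332],"roll": 0}]'

```text
t: 10.28
ee_pos: [483.6, -102.3, 28.8]
orientation: [[0.965, -0.262, 0.001], [-0.262, -0.965, -0.0], [0.001, -0.0, -1.0]]
ft_force: [0.6, -0.2, -2.3]
grip_width: 49.2
gripper_force: 62.4
```

play_rows --deltas '[{"hand": 0.3,"xyz": [0,0,0],"roll": 0},{"hand": 1,"xyz": [0,0,0],"roll": 0},{"hand": 1,"xyz": [0,0,0],"roll": 0},{"hand": 1,"xyz": [0,0,0],"roll": 0},{"hand": 1,"xyz": [0,0,0],"roll": 0},{"hand": 1,"xyz": [0,0,0.2],"roll": 0},{"hand": 1,"xyz": [0,0,0.5],"roll": 0},{"hand": 1,"xyz": [0,0,0.7],"roll": 0},{"hand": 1,"xyz": [0,0,0.7],"roll": 0},{"hand": 1,"xyz": [0,0,0.7],"roll": 0}]'

```text
t: 11.52
ee_pos: [482.8, -102.1, 132.9]
orientation: [[0.965, -0.262, -0.001], [-0.262, -0.965, 0.0], [-0.001, 0.0, -1.0]]
ft_force: [0.7, 0.5, -0.5]
grip_width: 85.6
gripper_force: 0.0
```

```bash
python3 - <<'E'
from h import *
s=readout.state();print(s['t'],s['ee_pos'],s['ft_force'])
for c in('top','scene'):
    p,d=imaging.capture(c);np.savez(c,p=p,d=d)
save('s2',p)
E
python3 m.py|grep -A1 -E "bar|redtop| s[ab]"
```

```text
11.525 [ 482.83441184 -102.06934319  132.87250883] [ 0.68223211  0.52461321 -0.48086285]
top bar 532 [ 521. -173.  406.] 515.0 [ 529. -214.] [ 57. 233.] 18
 axis deg 105.3
top redtop 76 [ 554. -301.   91.] 96.0 [ 558. -304.] [14. 60.] 72
 axis deg 165.2
top sa 228 [517.  29.  67.] [517.  28.] [65. 67. 70.]
  studs 3 [[527.0, 17.0, 66.0], [518.0, 34.0, 71.0], [512.0, 34.0, 69.0]]
top sb 789 [497. -46. 455.] [492. -63.] [244. 509. 543.]
  studs 0 []
--
scene bar 140 [ 562. -307.   90.] 95.0 [ 561. -306.] [14. 65.] 72
 axis deg 162.6
scene redtop 103 [ 558. -305.   90.] 95.0 [ 560. -305.] [13. 63.] 73
 axis deg 164.0
scene sa 209 [523.  23.  65.] [520.  26.] [58. 66. 69.]
  studs 2 [[516.0, 35.0, 71.0], [516.0, 25.0, 67.0]]
scene sb 236 [ 487. -106.   65.] [ 484. -104.] [57. 66. 69.]
  studs 6 [[473.0, -108.0, 72.0], [477.0, -107.0, 74.0], [491.0, -98.0, 76.0], [494.0, -96.0, 76.0], [476.0, -111.0, 74.0], [496.0, -98.0, 76.0]]
```

View pics/s2.png

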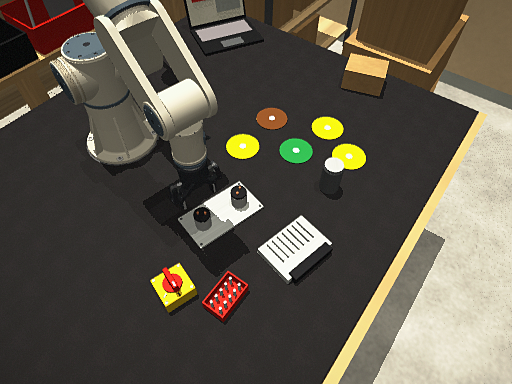

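The scene view shows both solenoids upright on the plate, at (202,215) and (238,193), and the handle lined up with off at (172,282). Now the other solenoid.

play_rows --deltas '[{"hand": 1,"xyz": [0.1,0.35,0],"roll": 0},{"hand": 1,"xyz": [0.233,0.863,0],"roll": 0},{"hand": 1,"xyz": [0.233,0.863,0],"roll": 0},{"hand": 1,"xyz": [0.233,0.863,-0.2],"roll": 0},{"hand": 1,"xyz": [0.233,0.863,-0.4],"roll": 0},{"hand": 1,"xyz": [0.233,0.863,-0.6],"roll": 0},{"hand": 1,"xyz": [0.233,0.863,-0.7],"roll": 0},{"hand": 1,"xyz": [0.233,0.863,-0.7],"roll": 0},{"hand": -1,"xyz": [0.233,0.863,-0.7],"roll": 0},{"hand": -1,"xyz": [0.233,0.863,-0.7],"roll": 0},{"hand": -1,"xyz": [0.233,0.863,-0.7],"roll": 0},{"hand": -1,"xyz": [0.233,0.863,-0.7],"roll": 0},{"hand": -1,"xyz": [0.233,0.863,-0.7],"roll": 0},{"hand": -1,"xyz": [0.233,0.863,-0.7],"roll": 0},{"hand": -1,"xyz": [0.233,0.863,-0.7],"roll": 0}]' --squeeze 80

```text
t: 13.5
ee_pos: [519.0, 27.1, 29.9]
orientation: [[0.965, -0.262, 0.002], [-0.262, -0.965, -0.0], [0.002, -0.0, -1.0]]
ft_force: [-2.1, -2.0, 9.3]
grip_width: 48.3
gripper_force: 81.9
```

play_rows --deltas '[{"hand": -1,"xyz": [0,0,0.04],"roll": 0},{"hand": -1,"xyz": [0,0,0.1],"roll": 0},{"hand": -1,"xyz": [0,0,0.2],"roll": 0},{"hand": -1,"xyz": [0,0,0.35],"roll": 0},{"hand": -1,"xyz": [0,0,0.5],"roll": 0},{"hand": -1,"xyz": [0,0,0.6],"roll": 0},{"hand": -1,"xyz": [0,0,0.6],"roll": 0},{"hand": -1,"xyz": [0,0,0.6],"roll": 0},{"hand": -1,"xyz": [0,0,0.6],"roll": 0}]'

```text
t: 14.62
ee_pos: [517.6, 27.2, 117.6]
orientation: [[0.965, -0.262, -0.002], [-0.262, -0.965, -0.0], [-0.002, 0.001, -1.0]]
ft_force: [-0.7, 0.4, -4.9]
grip_width: 48.8
gripper_force: 83.6
```

4.9 N, so this is the heavier one. Carry it to the green mat.

play_rows --deltas '[{"hand": -1,"xyz": [0,0.1,0.1],"roll": 0},{"hand": -1,"xyz": [0.02,0.25,0.17],"roll": 0},{"hand": -1,"xyz": [0.03,0.45,0.17],"roll": 0},{"hand": -1,"xyz": [0.05,0.65,0.17],"roll": 0},{"hand": -1,"xyz": [0.06,0.85,0.17],"roll": 0},{"hand": -1,"xyz": [0.07,1.0,0.17],"roll": 0}]'

```text
t: 15.38
ee_pos: [528.7, 179.4, 144.5]
orientation: [[0.965, -0.262, 0.0], [-0.262, -0.965, 0.0], [0.0, -0.0, -1.0]]
ft_force: [0.3, 1.0, -6.1]
grip_width: 48.7
gripper_force: 84.2
```

play_rows --deltas '[{"hand": -1,"xyz": [0.01,0.2,0],"roll": 0},{"hand": -1,"xyz": [0.02,0.4,0],"roll": 0},{"hand": -1,"xyz": [0.03,0.6,0],"roll": 0},{"hand": -1,"xyz": [0.05,0.8,0],"roll": 0},{"hand": -1,"xyz": [0.06,0.95,0],"roll": 0},{"hand": -1,"xyz": [0.06,1.0,0],"roll": 0},{"hand": -1,"xyz": [0.06,1.0,0],"roll": 0},{"hand": -1,"xyz": [0.06,1.0,0],"roll": 0}]'

```text
t: 16.38
ee_pos: [537.6, 326.4, 143.9]
orientation: [[0.965, -0.263, -0.0], [-0.263, -0.965, -0.001], [-0.0, 0.001, -1.0]]
ft_force: [0.3, -0.1, -5.3]
grip_width: 48.6
gripper_force: 84.2
```

play_rows --deltas '[{"hand": -1,"xyz": [0,0.02,0],"roll": 0},{"hand": -1,"xyz": [0,0.02,0],"roll": 0},{"hand": -1,"xyz": [0,0.02,0],"roll": 0},{"hand": -1,"xyz": [0,0.02,0],"roll": 0},{"hand": -1,"xyz": [0,0.02,0],"roll": 0},{"hand": -1,"xyz": [0,0.02,0],"roll": 0}]'

```text
t: 17.12
ee_pos: [537.8, 330.3, 144.0]
orientation: [[0.965, -0.262, -0.0], [-0.262, -0.965, -0.0], [-0.0, 0.0, -1.0]]
ft_force: [0.1, 0.0, -5.7]
grip_width: 48.7
gripper_force: 84.2
```

```bash
python3 - <<'E'
from h import *
for c in('top','scene'):
    p,d=imaging.capture(c);np.savez(c,p=p,d=d)
save('s3',p); s=readout.state();print(s['t'],s['ee_pos'],s['grip_width'],s['gripper_force'],s['ft_force'],abs(s['joint_vel']).max())
E
python3 m.py|grep -A1 -E "bar|redtop| sb"
```

```text
17.225 [537.77648819 330.29738368 143.9810979 ] 48.94315767673712 84.17000591754913 [ 0.26404861 -0.44984092 -5.09181356] 0.0017090185747464588
top bar 126 [ 557. -302.   89.] 96.0 [ 558. -303.] [15. 64.] 75
 axis deg 163.5
top redtop 77 [ 554. -301.   91.] 96.0 [ 558. -304.] [14. 59.] 74
 axis deg 166.3m.py:16: RuntimeWarning: Mean of empty slice.
  q=m&(W[...,2]>50);P=W[q];print(c,k,q.sum(),np.round(P.mean(0)),np.round(cv2.minEnclosingCircle(P[:,:2].astype(np.float32))[0]),np.round(np.percentile(P[:,2],[10,50,90])))
  ret = um.true_divide(
Traceback (most recent call last):
  File "m.py", line 16, in <module>
    q=m&(W[...,2]>50);P=W[q];print(c,k,q.sum(),np.round(P.mean(0)),np.round(cv2.minEnclosingCircle(P[:,:2].astype(np.float32))[0]),np.round(np.percentile(P[:,2],[10,50,90])))
                                                                                                                                            ~~~~~~~~~~~~~^^^^^^^^^^^^^^^^^^^
IndexError: index -1 is out of bounds for axis 0 with size 0
```

View pics/s3.png

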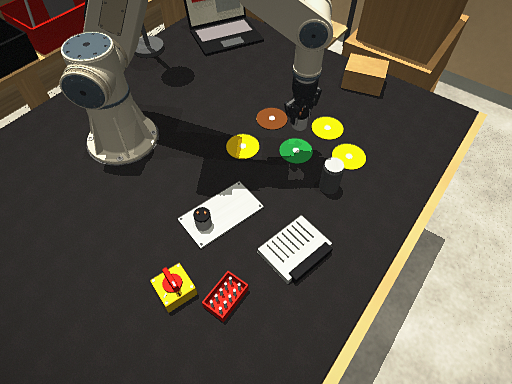

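The heavier solenoid is held upright at (300,120) over the green mat, the lighter one stands on the plate at (202,215), and the handle is off at (172,282). The script error only came from the now empty spot on the plate. Handing in.

```bash
python3 -c "
from station import env
print(env.hand_in())"
```

```text
the job is handed in; nothing more can be done
None
```

The job is handed in at about 17 s, with no verdict returned: isolator off, the lighter solenoid (about 2 N) standing upright on the plate, and the heavier one (about 5 N) held upright and still over the green mat's centre, its underside about 120 mm above it.

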